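Bar and pin the lid of a food transport canister

ROBOT

A 6-joint arm with a two-finger parallel gripper is mounted at the origin on the work surface. World frame = base frame: x ahead of the robot, y to its left, z up, the work surface at z = 0. Lengths are in m, angles in rad, forces in N, time in s.
With the tool pointing down it reaches from about 0.375 to 0.9 m from the base axis. Payload 3.1 kg.
Tool frame: the origin (TCP) lies where the fingers leave the gripper's body, on its centre line; the fingertips stand 73 mm ahead of it and the grasp point (between the pads) lies 54 mm ahead of it; z points along the fingers, y is the line along which they close (so a half turn about z gives the same grasp; the last joint's range is limited). The gripper opens to 85 mm and grips with 20 to 120 N. Pads are 22 mm wide; open, the fingers measure 114 mm over their backs; the gripper's body (76 mm by 85 mm) begins 54 mm behind the grasp point. The pads swing forward as they close: fully open they stand 13 mm farther back than shut.
Start: joints at [0.976, 0.527, 1.433, -0, 1.181, -0.178], TCP at [0.253, 0.571, 0.304] pointing down, gripper open.
Joint ranges: [-3.08, 3.08], [-0.75, 2.2], [0.22, 2.44], [-1.43, 4.57], [0, 2.65], [-2.85, 2.85]. Speed limits (rad/s): [2.79, 2.79, 3.14, 3.14, 3.14, 3.14].

INTERFACE

Orientations are given as a unit quaternion [x, y, z, w].
In Python, from station import manip gives the robot as it stands.
- The arm moves only by the shell command python3 -m crank 'ROWS' [FORCE]. ROWS is JSON, a list of rows, each an object with "dp": the shift along the tool's x, y, z normalised to -1 to 1, where 1 is 50 cm, a list of three; "delta_rot": the turn, a rotation vector about the tool's x, y, z normalised to -1 to 1, where 1 is 2 pi rad, a list of three; "fingers": the opening, from -1 (shut) to 1 (fully open). A call has 1 to 12 rows; each row shifts and turns the commanded pose from where the row before left it, along the tool's axes as they then stand; what a row does not reach is not made up. A row lasts 1/12 s, in which the tool goes at most 41.7 mm and 7.16 degrees, less where a joint would pass 70% of its speed; a pose out of reach is approached as far as the arm can. A call with a number of a shift or a turn outside -1 to 1 is refused whole. A call with a gripper value outside its range is refused whole. The fingers move at their own pace and stop on an object; FORCE is the grip in N (left out, the last holds). Time passes only in rows, so rows that do not move let the fingers close. It gives the time, the measured TCP pose, the force, the opening and the grip force at its end, in the units of the state.
- manip.sense(): the state, without advancing time (a new reading comes with each control period).
- manip.snapshot(name): name is "scene" or "top" or "wrist"; returns (picture, depth): 480x640x3 uint8, red, green, blue; 480x640 float32, m along the optical axis (not along the pixel's ray), 0 where there is no reading.
- manip.camera_model(name): a dict with "fx", "fy", "cx", "cy" (pixels), "origin" and "attitude" of the camera in the world. Camera axes: x right, y up, looking along -z (the intrinsics and any distortion apply to the point x, -y, -z); pixel columns grow to the right and rows downward; lengths in m; the calibration is good to about 2 mm. The wrist camera is an equidistant fisheye: a pixel r from the principal point sees the ray r / f radians off the axis. A picture is of the moment at which its call begins: read the wrist's pose just before it. camera_model takes no time and is no camera call; for the wrist camera it gives the pose at the moment of the call.
- manip.sign_off(): hands the job in; it is judged then, once.
The state is a dict: "t": time; "q": joint angles; "qd": joint speeds; "tau": joint torques, N m; "tcp_pos": TCP position; "tool_rot": TCP orientation; "force": force on the tool from outside, world axes, zero at the start; "ft_torque": the same for the moment, N m; "finger_gap": opening from 0.0 (shut) to 1.0 (fully open); "gripper_force": force on a finger pad.
Only numpy, scipy, OpenCV 4.12 (cv2) and the standard library are available. Lean on these libraries where they do the work, as an engineer would, in place of code of your own. Each camera call takes 0.05 s, during which the arm holds its last target. There are 200 camera calls.

TASK

The soup canister on the counter is packed for delivery: lock its lid. Push the knob end of the closing bar round about its stud until the bar is under the keeper and fully home against the keeper's stop, firmly but without forcing it, then take the locking pin out of its parking eye and put it all the way down through the keeper and the bar. Leave the other things on the counter as they are.

Things in the scene. Friction and masses are not known exactly. Their poses are not given: they have to be found in the camera images.
- canister: Round stainless canister, 176 mm diameter, 116 mm high, full and standing firm (does not move). Origin: centre of its underside; z up. +x points from the bar's stud (x = -108 mm) across the lid to the keeper (x = +112 mm). A small parking eye for the pin sticks out at x = -93, y = -60 mm: plate 26 mm square, its top 128 mm above the counter, hole 10.5 mm.
- keeper: Keeper on the canister; origin: nominal axis of its pin hole at its top face, 137 mm above the counter; axes as the canister's. Its fork is bolted through slots and was set by hand: it stands up to 10 mm to either side along y of this origin, not measured, so its stop must be felt. When the bar touches the stop, the fork's holes (10.5 mm, both plates) are in line with the bar's hole.
- keeper_mouth (a point): Nominal middle of the keeper's mouth, 24 mm to the canister's +y side of the pin hole. It is a steel fork 26 mm wide along x: top plate 4 mm thick, underside 133 mm above the counter, bottom plate top at 123 mm, back wall with the stop pad on the -y side. On the +y side the top plate's lip is bent up as a ramp 27 mm long that rises 7 mm; the bar enters under it.
- lid (a joint): How far the lid is pressed down on its springy seal, in m: 0 = loose, limit 0.004. Flat steel lid, 172 mm diameter, its top 130 mm above the counter when loose; the bar slides on it. Wedged under the keeper, the bar presses it down about 1.5 to 2 mm (some 4 to 7 N).
- bar: Closing bar, flat steel 284 x 25 x 5 mm, about 0.3 kg, lying on the lid, turning on the stud (nut top 145 mm above the counter). Origin: on the stud's axis, underside; x to the knob end, z up. Starts 0.45 to 0.65 rad towards the canister's +y; home lies along its +x within 0.05 rad. Under the ramp the knob takes about 5 to 15 N; it stays where left. Bearing on the keeper with over 30 N bends it.
- bar_knob (a point): Centre of the upright black knob on the bar's free end, 255 mm along the bar from its origin: a cylinder 16 mm in diameter and 36 mm tall standing on the bar's top; this point is 18 mm above the bar's top.
- bar_hole (a point): Middle of the lock hole in the bar (10.5 mm, plain, vertical), 220 mm along the bar from its origin, at the bar's top face.
- pin_grip (a point): Locking pin, steel, 80 g, upright in the parking eye: centre of its grip, a cylinder 16 mm in diameter and 40 mm tall. Its seating face, the underside of a 20 mm flange, lies 24 mm below this point; under it the shank is 8 mm in diameter and 26 mm long with its last 5 mm tapered to 3 mm. Fully down in the keeper, this point is 161 mm above the counter.
- shaker: Bystander: glass shaker, 44 mm diameter, 85 mm tall.
- mug: Bystander: white mug, 76 mm diameter, 85 mm tall.
- smallpan: Bystander: small steel pan 176 x 108 x 65 mm.
- spoon: Bystander: steel serving spoon 260 mm long, lying.
- spatula: Bystander: black-handled spatula 280 mm long, lying.
- sauce: Bystander: amber jar, 64 mm diameter, 110 mm tall.
- bowl: Bystander: white bowl, 120 mm diameter, 50 mm tall.

How it is judged:
On the way:
1. the bar is swung in under the keeper and holds the lid down on its seal (value of joint lid above 0.001 m and angle between the x axis of bar and the x axis of canister, either way round below 0.065 rad and angle between bar's own z axis and vertical below 0.1 rad), for 0.2 s.
At the end, for the whole second after the job is handed in: The bar is home under the keeper (within 0.065 rad of the canister's x axis) and holds the lid at least 1 mm down; the pin stands upright (within 0.15 rad) through the keeper and the bar's hole (within 5 mm of its axis), its flange within 3.5 mm of the keeper's top; all at rest (value of joint lid above 0.001 m and angle between the x axis of bar and the x axis of canister, either way round below 0.065 rad and height (world z) of pin_grip between 0.155 and 0.1645 m and horizontal distance between pin_grip and bar_hole below 0.005 m and angle between pin_grip's own z axis and vertical below 0.15 rad and linear speed of bar below 0.02 m/s); the robot touches nothing.
It fails at once if the keeper is bent: the bar bears on it with more than 30 N (contact force between bar and keeper above 30 N).
It fails at once if a bystander is moved by more than 20 mm (distance of any of shaker, mug, smallpan, spoon, spatula, sauce, bowl from where it was at the start of the episode above 0.02 m).
It also fails if it takes over 72 s, if anything falls off the work surface, if the arm or the gripper's body presses on something with over 40 N, if the wrist force passes 120 N, or if a joint passes its speed limit or range.

## Working session

There is one attempt and no reset: what is moved stays moved. The work goes in short steps, Python scripts to look and compute and a shell command to move; the robot and the scene stay as the last step left them, time stands still between calls to the robot, and variables do not carry over. Pictures are saved under pics/ and viewed, at most 10 in all, crops included, and the job is handed in when it is done.

```bash
ls; mkdir -p pics; python3 - <<'E'
from station import manip
import cv2,numpy as np
s=manip.sense();print({k:np.round(v,3) for k,v in s.items()})
ims=[]
for n in("scene","top"):
    p,d=manip.snapshot(n);np.savez(f"pics/{n}.npz",p=p,d=d);m=manip.camera_model(n);print(n,m)
    cv2.imwrite(f"pics/{n}.png",p[:,:,::-1])
print(manip.camera_model("wrist"))
E
```

```text
pics
{'t': np.float64(0.0), 'q': array([ 0.975,  0.528,  1.434,  0.   ,  1.181, -0.179]), 'qd': array([ 0.001, -0.   , -0.   , -0.002, -0.001, -0.001]), 'tau': array([ 0.0000e+00, -4.4235e+01, -1.7803e+01, -0.0000e+00,  8.0000e-03,
       -0.0000e+00]), 'tcp_pos': array([0.253, 0.571, 0.303]), 'tool_rot': array([ 0.207,  0.978, -0.001, -0.   ]), 'force': array([-0.648,  0.64 , -0.342]), 'ft_torque': array([ 0.005,  0.002, -0.052]), 'gripper_force': np.float64(0.0), 'finger_gap': np.float64(0.997)}
scene {'fx': 453.74824924539854, 'fy': 453.74824924539854, 'cx': 326.78446416010524, 'cy': 241.0713495474205, 'origin': array([ 0.85299337, -0.53563745,  0.93176469]), 'attitude': array([0.29866255, 0.07209414, 0.24111512, 0.9205795 ])}
top {'fx': 556.8641611419139, 'fy': 556.8641611419139, 'cx': 325.41701893231937, 'cy': 229.54214847225754, 'origin': array([ 0.52383043, -0.04487941,  1.43653282]), 'attitude': array([ 0.01993229, -0.01617146, -0.69865248,  0.71500063])}
{'fx': 371.64829954431775, 'fy': 371.64829954431775, 'cx': 314.74462746306773, 'cy': 239.13913666611313, 'origin': array([0.17594405, 0.60546298, 0.3733206 ]), 'attitude': array([-0.1387696 , -0.08906338,  0.53781959,  0.82677736])}
```

View pics/scene.png

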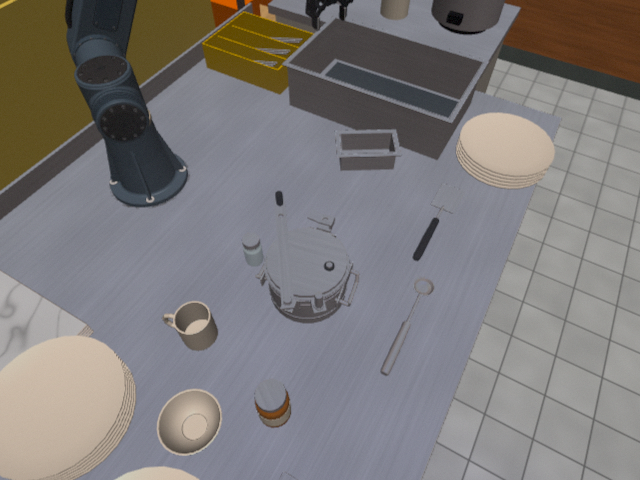

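View pics/top.png

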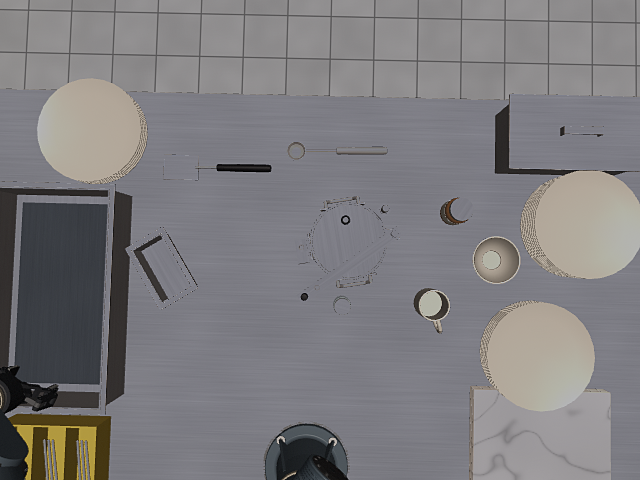

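The scene view shows the canister at (305,270), with the knob at (279,198). In the top view the knob is at (304,296), the stud near (393,233), the pin near (384,209) and the keeper near (306,250). I'll zoom in on both.

```bash
cat > h.py <<'E'
import numpy as np,cv2
from scipy.spatial.transform import Rotation as R
from station import manip
def ray(m,u,v,fish=False):
    x=(u-m["cx"])/m["fx"];y=(v-m["cy"])/m["fy"]
    if fish:
        r=np.hypot(x,y);s=np.sin(r)/r if r>1e-9 else 1;d=np.array([x*s,-y*s,-np.cos(r)])
    else: d=np.array([x,-y,-1.])
    return np.array(m["origin"]),R.from_quat(m["attitude"]).apply(d/np.linalg.norm(d))
def onz(m,u,v,z,fish=False):
    o,d=ray(m,u,v,fish);return o+d*(z-o[2])/d[2]
def tri(a,b):
    (o1,d1),(o2,d2)=a,b
    t=np.linalg.lstsq(np.c_[d1,-d2],o2-o1,rcond=None)[0]
    p,q=o1+t[0]*d1,o2+t[1]*d2;return (p+q)/2,np.linalg.norm(p-q)
E
python3 - <<'E'
import numpy as np,cv2
t=np.load("pics/top.npz")["p"][180:320,280:410,::-1];s=np.load("pics/scene.npz")["p"][180:330,230:370,::-1]
a=cv2.resize(t,(400,431),interpolation=cv2.INTER_CUBIC);b=cv2.resize(s,(400,431),interpolation=cv2.INTER_CUBIC)
cv2.imwrite("pics/zoom.png",np.hstack([a,b]))
E
```

```text
(no output)
```

View pics/zoom.png

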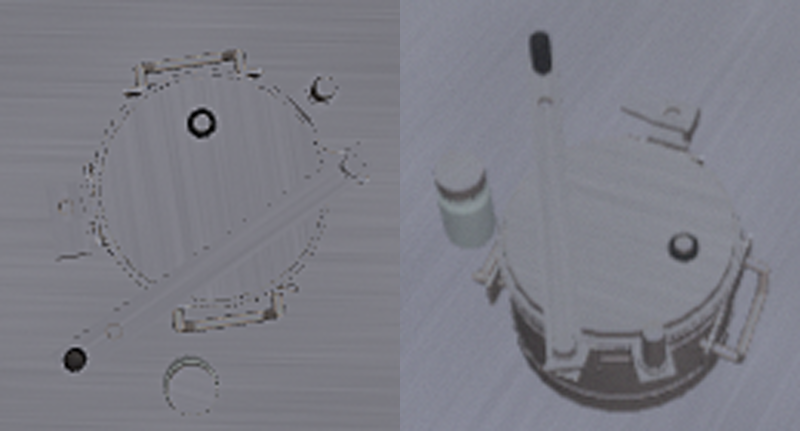

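The zoom shows, on the left (top view): knob (74,359), bar hole (114,331), stud nut (353,165), pin (324,90), keeper (70,215). On the right (scene view): knob (541,52), stud (565,353), pin (653,345), keeper (672,112).

```bash
python3 - <<'E'
from h import *
T=manip.camera_model("top");S=manip.camera_model("scene")
tp=lambda u,v:(280+u/3.077,180+v/3.079); sp=lambda u,v:(230+(u-400)/2.857,180+v/2.873)
P={}
for n,a,b,z in[("knob",(74,359),(541,52),.153),("stud",(353,165),(565,353),.145),("pin",(324,90),(653,345),.17),("keeper",(70,215),(672,112),.137),("barhole",(114,331),(545,102),.135)]:
    p,e=tri(ray(T,*tp(*a)),ray(S,*sp(*b)));P[n]=p
    print(n,p.round(3),"gap",round(e,4),"top@z",onz(T,*tp(*a),z).round(3),"scene@z",onz(S,*sp(*b),z).round(3))
d=np.load("pics/top.npz");s=np.load("pics/scene.npz")
for D,m,off in((d,T,"top"),(s,S,"scene")):
    k=(D["p"].max(2)<70).astype(np.uint8)
    k=cv2.morphologyEx(k,cv2.MORPH_OPEN,np.ones((3,3)))
    n,l,st,c=cv2.connectedComponentsWithStats(k)
    u0,v0=(tp(74,359) if off=="top" else sp(541,52))
    for i in range(1,n):
        if np.hypot(c[i][0]-u0,c[i][1]-v0)<30:print(off,c[i],st[i])
E
```

```text
knob [0.435 0.009 0.155] gap 0.0023 top@z [0.434 0.008 0.153] scene@z [0.435 0.011 0.153]
stud [ 0.586 -0.199  0.133] gap 0.0028 top@z [ 0.584 -0.198  0.145] scene@z [ 0.591 -0.203  0.145]
pin [ 0.641 -0.173  0.154] gap 0.0035 top@z [ 0.638 -0.173  0.17 ] scene@z [ 0.647 -0.18   0.17 ]
keeper [0.546 0.017 0.138] gap 0.0095 top@z [0.542 0.015 0.137] scene@z [0.549 0.021 0.137]
barhole [ 0.456 -0.02   0.136] gap 0.0025 top@z [ 0.455 -0.021  0.135] scene@z [ 0.456 -0.019  0.135]
top [303.85365854 296.26829268] [301 293   7   7  41]
scene [278.92207792 197.93506494] [276 192   7  13  77]
```

```bash
cat >> h.py <<'E'
def goto(p,yaw=None):
    "print world target TCP p (and angle of tool y in deg) as tool-frame normalised totals"
    s=manip.sense();Rm=R.from_quat(s["tool_rot"]);d=Rm.inv().apply(np.array(p)-s["tcp_pos"])
    y=Rm.apply([0,1,0]);a=np.degrees(np.arctan2(y[1],y[0]))
    print("tcp",s["tcp_pos"].round(4),"yaw",a.round(2),"z",Rm.apply([0,0,1]).round(3),"dp",(d/.5).round(4),"rows",np.ceil(np.linalg.norm(d)/.0417),"F",s["force"].round(1))
    if yaw is not None:
        b=(a-yaw+180)%360-180
        print("rot z",round(b/360,4),"rows",np.ceil(abs(b)/7.16))
E
python3 -m crank '[{"dp":[-0.0525,-0.0588,0],"delta_rot":[0,0,0],"fingers":-0.3},{"dp":[-0.0525,-0.0588,0],"delta_rot":[0,0,0],"fingers":-0.3},{"dp":[-0.0525,-0.0588,0],"delta_rot":[0,0,0],"fingers":-0.3},{"dp":[-0.0525,-0.0588,0],"delta_rot":[0,0,0],"fingers":-0.3},{"dp":[-0.0525,-0.0588,0],"delta_rot":[0,0,0],"fingers":-0.3},{"dp":[-0.0525,-0.0588,0],"delta_rot":[0,0,0],"fingers":-0.3},{"dp":[-0.0525,-0.0588,0],"delta_rot":[0,0,0],"fingers":-0.3},{"dp":[-0.0525,-0.0588,0],"delta_rot":[0,0,0],"fingers":-0.3},{"dp":[-0.0525,-0.0588,0],"delta_rot":[0,0,0],"fingers":-0.3},{"dp":[-0.0525,-0.0588,0],"delta_rot":[0,0,0],"fingers":-0.3},{"dp":[-0.0525,-0.0588,0],"delta_rot":[0,0,0],"fingers":-0.3},{"dp":[-0.0525,-0.0588,0],"delta_rot":[0,0,0],"fingers":-0.3}]'
python3 -c "
from h import *
goto([.434,.008,.285],36)"
```

```text
t: 1.1
tcp_pos: [0.3981, 0.1196, 0.3039]
tool_rot: [0.207, 0.978, 0.0, -0.0]
force: [0.1, 0.0, 0.5]
finger_gap: 0.351
gripper_force: 0.0
tcp [0.3981 0.1196 0.3039] yaw 66.13 z [-0.  0. -1.] dp [-0.1559 -0.175   0.0377] rows 3.0 F [0.1 0.  0.5]
rot z 0.0837 rows 5.0
```

```bash
python3 -m crank '[{"dp":[-0.0525,-0.0585,0.0125],"delta_rot":[0,0,0],"fingers":-0.3},{"dp":[-0.0525,-0.0585,0.0125],"delta_rot":[0,0,0],"fingers":-0.3},{"dp":[-0.051,-0.058,0.0125],"delta_rot":[0,0,0],"fingers":-0.3},{"dp":[0,0,0],"delta_rot":[0,0,0.0168],"fingers":-0.3},{"dp":[0,0,0],"delta_rot":[0,0,0.0168],"fingers":-0.3},{"dp":[0,0,0],"delta_rot":[0,0,0.0168],"fingers":-0.3},{"dp":[0,0,0],"delta_rot":[0,0,0.0168],"fingers":-0.3},{"dp":[0,0,0],"delta_rot":[0,0,0.0168],"fingers":-0.3},{"dp":[0,0,0],"delta_rot":[0,0,0],"fingers":-0.3}]'
python3 - <<'E'
from h import *
goto([.434,.008,.215],36)
m=manip.camera_model("wrist");p,d=manip.snapshot("wrist");np.savez("pics/w1.npz",p=p,d=d,**m)
cv2.imwrite("pics/w1.png",p[:,:,::-1])
E
```

```text
t: 1.85
tcp_pos: [0.4339, 0.0097, 0.2849]
tool_rot: [0.456, 0.89, -0.0, -0.0]
force: [-0.1, -0.2, -0.5]
finger_gap: 0.35
gripper_force: 0.0
tcp [0.4339 0.0097 0.2849] yaw 35.76 z [-0.001  0.    -1.   ] dp [-0.003  -0.0017  0.1399] rows 2.0 F [-0.1 -0.2 -0.5]
rot z -0.0007 rows 1.0
```

View pics/w1.png

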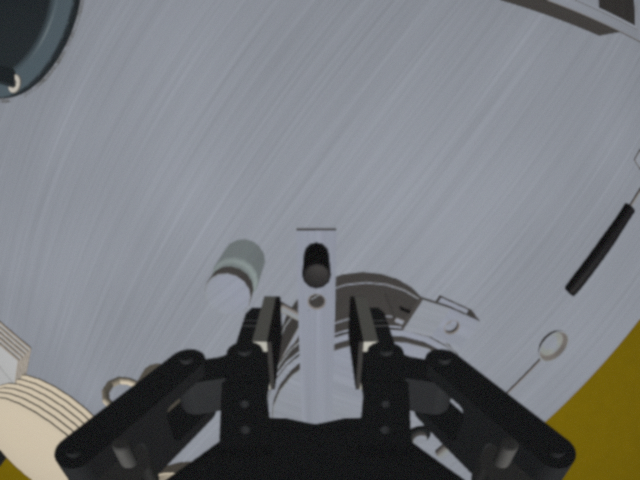

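The wrist view has the knob's top at (316,275), lined up between the fingers. The bar hole is at (316,300) and the keeper's hole at (452,325). I'll work out their positions.

```bash
python3 - <<'E'
from h import *
m=dict(np.load("pics/w1.npz"));W=lambda u,v,z:onz(m,u,v,z,True).round(4)
k=W(316,275,.171);h=W(316,300,.135);q=W(452,325,.137);print("knob",k,"hole",h,"keeper hole",q)
st=np.array([.585,-.199])
for p in(k,h,q):
    v=p[:2]-st;print(np.hypot(*v),np.degrees(np.arctan2(v[1],v[0])))
T=manip.camera_model("top");t=np.array([280+70/3.077,180+215/3.079])
for n,p,z in(("knob",(303.85,296.27),.171),("hole",(280+114/3.077,180+331/3.079),.135)):print("top",n,onz(T,*p,z).round(4))
E
```

```text
knob [0.4342 0.0103 0.171 ] hole [ 0.4547 -0.018   0.135 ] keeper hole [0.5477 0.0218 0.137 ]
0.25796730412980634 125.77263280571067
0.22302262217093582 125.7497174987157
0.22392840373655146 99.58851489622954
top knob [0.4362 0.0079 0.171 ]
top hole [ 0.4547 -0.0208  0.135 ]
```

```bash
python3 -m crank '[{"dp":[0.001,0.001,0.07],"delta_rot":[0,0,0],"fingers":-0.3},{"dp":[0,0,0.07],"delta_rot":[0,0,0],"fingers":-0.3},{"dp":[0,0,0],"delta_rot":[0,0,0],"fingers":-0.3},{"dp":[0,0.006,0],"delta_rot":[0,0,0],"fingers":-0.3},{"dp":[0,0.006,0],"delta_rot":[0,0,0],"fingers":-0.3},{"dp":[-0.0002,0.0134,0],"delta_rot":[0,0,0.0042],"fingers":-0.3},{"dp":[-0.0002,0.0134,0],"delta_rot":[0,0,0.0042],"fingers":-0.3},{"dp":[-0.0002,0.0134,0],"delta_rot":[0,0,0.0042],"fingers":-0.3},{"dp":[-0.0002,0.0134,0],"delta_rot":[0,0,0.0042],"fingers":-0.3}]'
python3 -m crank '[{"dp":[-0.0002,0.0134,0],"delta_rot":[0,0,0.0042],"fingers":-0.3},{"dp":[-0.0002,0.0134,0],"delta_rot":[0,0,0.0042],"fingers":-0.3},{"dp":[-0.0002,0.0134,0],"delta_rot":[0,0,0.0042],"fingers":-0.3}]'
python3 -c "
from h import *
goto([.5424,.0551,.215],9.2)"
```

```text
t: 2.65
tcp_pos: [0.4629, 0.0287, 0.2177]
tool_rot: [0.501, 0.865, 0.001, 0.002]
force: [-0.9, -0.5, -0.9]
finger_gap: 0.349
gripper_force: 0.4
t: 2.9
tcp_pos: [0.4808, 0.038, 0.2179]
tool_rot: [0.535, 0.845, 0.001, 0.002]
force: [-0.8, -1.4, -0.2]
finger_gap: 0.348
gripper_force: 0.4
tcp [0.4808 0.038  0.2179] yaw 25.31 z [ 0.005 -0.001 -1.   ] dp [-0.0217  0.126   0.0063] rows 2.0 F [-0.8 -1.4 -0.2]
rot z 0.0448 rows 3.0
```

```bash
for i in 1; do python3 -m crank '[{"dp":[-0.0001,0.0089,0],"delta_rot":[0,0,0.0028],"fingers":-0.3},{"dp":[-0.0001,0.0089,0],"delta_rot":[0,0,0.0028],"fingers":-0.3},{"dp":[-0.0001,0.0089,0],"delta_rot":[0,0,0.0028],"fingers":-0.3}]'; done
python3 -m crank '[{"dp":[-0.0001,0.0089,0],"delta_rot":[0,0,0.0028],"fingers":-0.3},{"dp":[-0.0001,0.0089,0],"delta_rot":[0,0,0.0028],"fingers":-0.3}]'
python3 -m crank '[{"dp":[-0.0001,0.0089,0],"delta_rot":[0,0,0.0028],"fingers":-0.3},{"dp":[-0.0001,0.0089,0],"delta_rot":[0,0,0.0028],"fingers":-0.3}]'
```

```text
t: 3.15
tcp_pos: [0.4922, 0.0433, 0.2166]
tool_rot: [0.557, 0.83, 0.0, 0.001]
force: [-0.9, -1.3, 1.8]
finger_gap: 0.352
gripper_force: 0.7
t: 3.32
tcp_pos: [0.5002, 0.0465, 0.2156]
tool_rot: [0.572, 0.82, 0.0, 0.0]
force: [-0.5, -1.0, 0.9]
finger_gap: 0.344
gripper_force: 0.7
t: 3.48
tcp_pos: [0.5086, 0.0494, 0.2151]
tool_rot: [0.587, 0.81, -0.0, -0.0]
force: [-0.8, -1.2, 1.7]
finger_gap: 0.348
gripper_force: 0.7
```

```bash

python3 -m crank '[{"dp":[-0.0001,0.0089,0],"delta_rot":[0,0,0.0028],"fingers":-0.3},{"dp":[-0.0001,0.0089,0],"delta_rot":[0,0,0.0028],"fingers":-0.3}]'
python3 -m crank '[{"dp":[-0.0001,0.0089,0],"delta_rot":[0,0,0.0028],"fingers":-0.3},{"dp":[0,0,0],"delta_rot":[0,0,0],"fingers":-0.3}]'
python3 -m crank '[{"dp":[-0.0001,0.0089,0],"delta_rot":[0,0,0.0028],"fingers":-0.3},{"dp":[0,0,0],"delta_rot":[0,0,0],"fingers":-0.3}]'
```

```text
t: 3.65
tcp_pos: [0.5169, 0.0519, 0.2149]
tool_rot: [0.601, 0.799, -0.0, -0.001]
force: [-2.2, -1.8, 0.6]
finger_gap: 0.353
gripper_force: 1.3
t: 3.82
tcp_pos: [0.5217, 0.0532, 0.2149]
tool_rot: [0.608, 0.794, -0.0, -0.0]
force: [-1.0, -1.9, -0.7]
finger_gap: 0.351
gripper_force: 0.7
t: 3.98
tcp_pos: [0.5256, 0.0542, 0.2149]
tool_rot: [0.615, 0.789, -0.0, -0.0]
force: [-2.4, -1.8, -0.7]
finger_gap: 0.35
gripper_force: 1.1
```

```bash

python3 -m crank '[{"dp":[-0.0001,0.0089,0],"delta_rot":[0,0,0.0028],"fingers":-0.3},{"dp":[0,0,0],"delta_rot":[0,0,0],"fingers":-0.3}]' | grep -E "pos|force"
python3 -m crank '[{"dp":[0,0.006,0],"delta_rot":[0,0,0.0019],"fingers":-0.3},{"dp":[0,0,0],"delta_rot":[0,0,0],"fingers":-0.3}]'| grep -E "pos|force"
python3 -m crank '[{"dp":[0,0.004,0],"delta_rot":[0,0,0.0013],"fingers":-0.3},{"dp":[0,0,0],"delta_rot":[0,0,0],"fingers":-0.3}]'| grep -E "pos|force"
```

```text
tcp_pos: [0.5299, 0.0552, 0.215]
force: [-1.9, -1.0, -1.6]
gripper_force: 1.5
tcp_pos: [0.5325, 0.0558, 0.2149]
force: [-3.6, -3.1, -1.1]
gripper_force: 1.8
tcp_pos: [0.5341, 0.0562, 0.2148]
force: [-4.1, -2.8, -2.0]
gripper_force: 2.1
```

```bash

python3 -m crank '[{"dp":[0,0.005,0],"delta_rot":[0,0,0.0016],"fingers":-0.3},{"dp":[0,0,0],"delta_rot":[0,0,0],"fingers":-0.3}]' | grep -E "pos|force"
python3 -m crank '[{"dp":[0,0.004,0],"delta_rot":[0,0,0.0013],"fingers":-0.3},{"dp":[0,0,0],"delta_rot":[0,0,0],"fingers":-0.3}]'| grep -E "pos|force"
python3 -m crank '[{"dp":[0,0.004,0],"delta_rot":[0,0,0.0013],"fingers":-0.3},{"dp":[0,0,0],"delta_rot":[0,0,0],"fingers":-0.3}]'| grep -E "pos|force"
```

```text
tcp_pos: [0.5363, 0.0567, 0.2146]
force: [-5.4, -2.2, -1.6]
gripper_force: 2.2
tcp_pos: [0.5379, 0.0571, 0.2145]
force: [-4.0, -3.3, -1.5]
gripper_force: 2.3
tcp_pos: [0.5396, 0.0575, 0.2143]
force: [-4.9, -4.0, -2.7]
gripper_force: 2.5
```

```bash

python3 -m crank '[{"dp":[0,0.004,0],"delta_rot":[0,0,0.0013],"fingers":-0.3},{"dp":[0,0,0],"delta_rot":[0,0,0],"fingers":-0.3}]' | grep -E "pos|force"
python3 -m crank '[{"dp":[0,0.003,0],"delta_rot":[0,0,0.001],"fingers":-0.3},{"dp":[0,0,0],"delta_rot":[0,0,0],"fingers":-0.3}]'| grep -E "pos|force"
python3 -m crank '[{"dp":[0,0.003,0],"delta_rot":[0,0,0.001],"fingers":-0.3},{"dp":[0,0,0],"delta_rot":[0,0,0],"fingers":-0.3}]'| grep -E "pos|force"
python3 - <<'E'
from h import *
m=manip.camera_model("wrist");p,d=manip.snapshot("wrist");np.savez("pics/w2.npz",p=p,d=d,**m)
cv2.imwrite("pics/w2.png",cv2.resize(p[200:400,200:460,::-1],None,fx=3,fy=3))
E
```

```text
tcp_pos: [0.5413, 0.0579, 0.2142]
force: [-4.7, -3.3, -2.4]
gripper_force: 2.7
tcp_pos: [0.5426, 0.0581, 0.2141]
force: [-5.5, -3.6, -3.7]
gripper_force: 2.8
tcp_pos: [0.5438, 0.0584, 0.214]
force: [-5.2, -3.2, -3.6]
gripper_force: 3.0
```

View pics/w2.png

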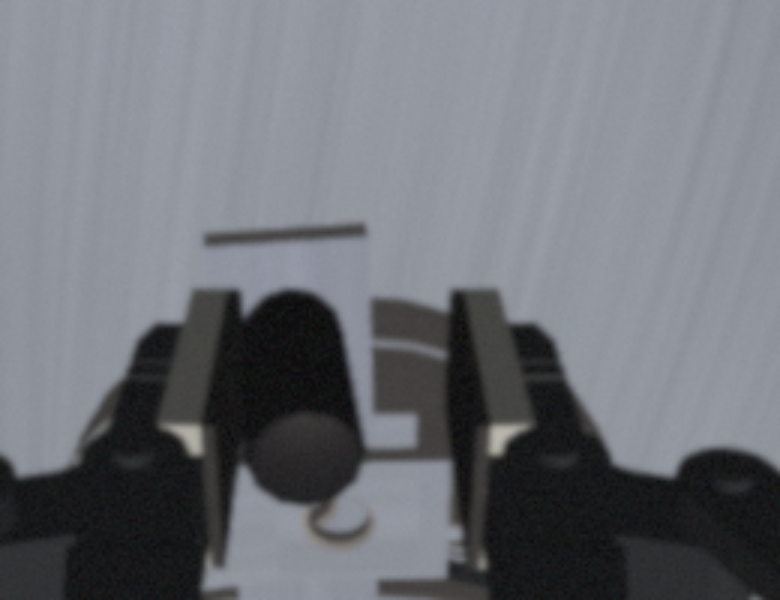

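The bar's knob end is at (305,455) and its right edge at x≈370. The stop edge is near x≈417, so about 7 mm remains. The keeper's hole is at (340,518).

```bash

python3 -m crank '[{"dp":[0,0.004,0],"delta_rot":[0,0,0.0013],"fingers":-0.3},{"dp":[0,0,0],"delta_rot":[0,0,0],"fingers":-0.3}]' | grep -E "pos|force"
python3 -m crank '[{"dp":[0,0.003,0],"delta_rot":[0,0,0.001],"fingers":-0.3},{"dp":[0,0,0],"delta_rot":[0,0,0],"fingers":-0.3}]'| grep -E "pos|force"
python3 -m crank '[{"dp":[0,0.002,0],"delta_rot":[0,0,0.0005],"fingers":-0.3},{"dp":[0,0,0],"delta_rot":[0,0,0],"fingers":-0.3}]'| grep -E "pos|force"
```

```text
tcp_pos: [0.5459, 0.0589, 0.214]
force: [-5.7, -1.8, -3.1]
gripper_force: 2.6
tcp_pos: [0.5478, 0.0593, 0.2141]
force: [-4.7, -2.7, -3.2]
gripper_force: 2.5
tcp_pos: [0.5488, 0.0594, 0.2141]
force: [-3.8, -2.2, -2.6]
gripper_force: 2.5
```

```bash

python3 -m crank '[{"dp":[0,0.002,0],"delta_rot":[0,0,0.0005],"fingers":-0.3},{"dp":[0,0,0],"delta_rot":[0,0,0],"fingers":-0.3}]' | grep -E "pos|force"
python3 -m crank '[{"dp":[0,0.002,0],"delta_rot":[0,0,0.0005],"fingers":-0.3},{"dp":[0,0,0],"delta_rot":[0,0,0],"fingers":-0.3}]'| grep -E "pos|force"
```

```text
tcp_pos: [0.5498, 0.0596, 0.2141]
force: [-4.3, -1.5, -3.0]
gripper_force: 2.5
tcp_pos: [0.5501, 0.0596, 0.2141]
force: [-5.8, -1.9, -2.7]
gripper_force: 3.2
```

The last step moved only 0.3 mm of 1 mm, so the bar is touching the stop. I'll press with small steps.

```bash

python3 -m crank '[{"dp":[0,0.001,0],"delta_rot":[0,0,0],"fingers":-0.3},{"dp":[0,0,0],"delta_rot":[0,0,0],"fingers":-0.3}]' | grep -E "pos|force"
python3 -m crank '[{"dp":[0,0.001,0],"delta_rot":[0,0,0],"fingers":-0.3},{"dp":[0,0,0],"delta_rot":[0,0,0],"fingers":-0.3}]'| grep -E "pos|force"
```

```text
tcp_pos: [0.5502, 0.0597, 0.214]
force: [-6.6, -2.8, -1.6]
gripper_force: 3.6
tcp_pos: [0.5503, 0.0597, 0.214]
force: [-8.1, -3.9, -1.0]
gripper_force: 3.9
```

```bash

python3 -m crank '[{"dp":[0,0.001,0],"delta_rot":[0,0,0],"fingers":-0.3},{"dp":[0,0,0],"delta_rot":[0,0,0],"fingers":-0.3}]' | grep -E "pos|force"

```

```text
tcp_pos: [0.5505, 0.0597, 0.214]
force: [-8.1, -2.9, -0.3]
gripper_force: 4.3
```

```bash

python3 -m crank '[{"dp":[0,0.0015,0],"delta_rot":[0,0,0],"fingers":-0.3},{"dp":[0,0.0015,0],"delta_rot":[0,0,0],"fingers":-0.3},{"dp":[0,0,0],"delta_rot":[0,0,0],"fingers":-0.3},{"dp":[0,0,0],"delta_rot":[0,0,0],"fingers":-0.3}]' | grep -E "pos|force"
python3 -m crank '[{"dp":[0,-0.009,0],"delta_rot":[0,0,0],"fingers":-0.3},{"dp":[0,-0.009,0],"delta_rot":[0,0,0],"fingers":-0.3},{"dp":[0,0,0],"delta_rot":[0,0,0],"fingers":-0.3},{"dp":[0,0,-0.06],"delta_rot":[0,0,0],"fingers":-0.3},{"dp":[0,0,-0.06],"delta_rot":[0,0,0],"fingers":-0.3},{"dp":[0,0,-0.04],"delta_rot":[0,0,0],"fingers":-0.3},{"dp":[-0.08,0,0],"delta_rot":[0,0,0],"fingers":-0.3},{"dp":[-0.08,0,0],"delta_rot":[0,0,0],"fingers":-0.3},{"dp":[0,0,0],"delta_rot":[0,0,0],"fingers":-0.3},{"dp":[0,0,0],"delta_rot":[0,0,0],"fingers":-0.3}]'
python3 - <<'E'
from h import *
m=manip.camera_model("wrist");p,d=manip.snapshot("wrist");np.savez("pics/w3.npz",p=p,d=d,**m)
cv2.imwrite("pics/w3.png",p[:,:,::-1])
E
```

```text
tcp_pos: [0.5509, 0.0598, 0.2138]
force: [-9.3, -3.8, 1.1]
gripper_force: 5.3
t: 8.03
tcp_pos: [0.5594, -0.0225, 0.2962]
tool_rot: [0.658, 0.753, 0.001, 0.002]
force: [-0.5, 0.8, -0.8]
finger_gap: 0.351
gripper_force: 0.0
```

View pics/w3.png

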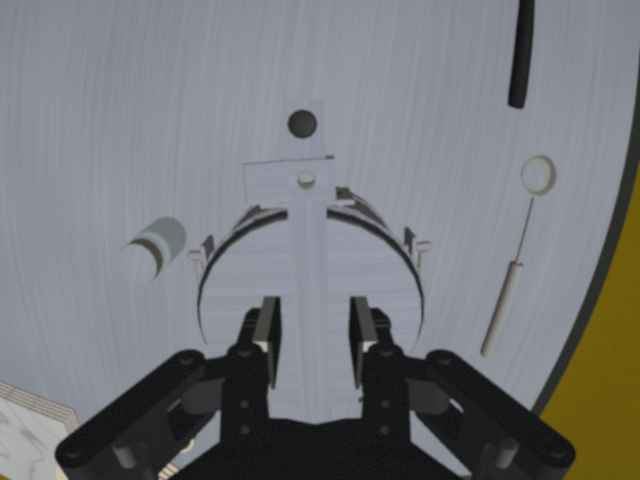

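The bar is under the keeper, with the knob at (302,123) and the keeper's hole at (306,180) in line with the bar.

```bash
python3 - <<'E'
from h import *
m=dict(np.load("pics/w3.npz"));p=m["p"]
k=cv2.morphologyEx((p[90:150,270:335].max(2)<90).astype(np.uint8),cv2.MORPH_OPEN,np.ones((5,5)))
n,l,st,c=cv2.connectedComponentsWithStats(k);print(c[1:]+[270,90],st[1:])
kn=onz(m,302,123,.169,True);h=onz(m,306,180,.137,True);h0=np.array([.5477,.0218]);print("knob",kn,"hole",h,"dist",np.linalg.norm((kn-h)[:2]))
w1=dict(np.load("pics/w1.npz"));print("tri hole",tri(ray(w1,452,325,True),ray(m,306,180,True)))
v=(kn-h)[:2];print("bar dir",np.degrees(np.arctan2(v[1],v[0])))
st=np.array([.5832,-.1966]);v=h[:2]-st;print(np.hypot(*v),np.degrees(np.arctan2(v[1],v[0])))
cv2.imwrite("pics/w3z.png",cv2.resize(p[90:240,220:400,::-1],None,fx=4,fy=4,interpolation=cv2.INTER_CUBIC))
goto([.641,-.173,.296])
E
```

```text
[[301.82038835 123.60517799]] [[ 18  20  28  28 618]]
knob [0.54250125 0.05626143 0.169     ] hole [0.54872527 0.02054289 0.137     ] dist 0.03625675991070976
tri hole (array([0.54879117, 0.02082448, 0.13550116]), np.float64(0.0010801437329249152))
bar dir 99.88464020228326
0.2198625486350285 99.02127954551793
tcp [ 0.5586 -0.0212  0.2958] yaw 7.85 z [ 0.003  0.    -1.   ] dp [-0.3232  0.1217 -0.    ] rows 5.0 F [-0.  -0.  -2.2]
```

View pics/w3z.png

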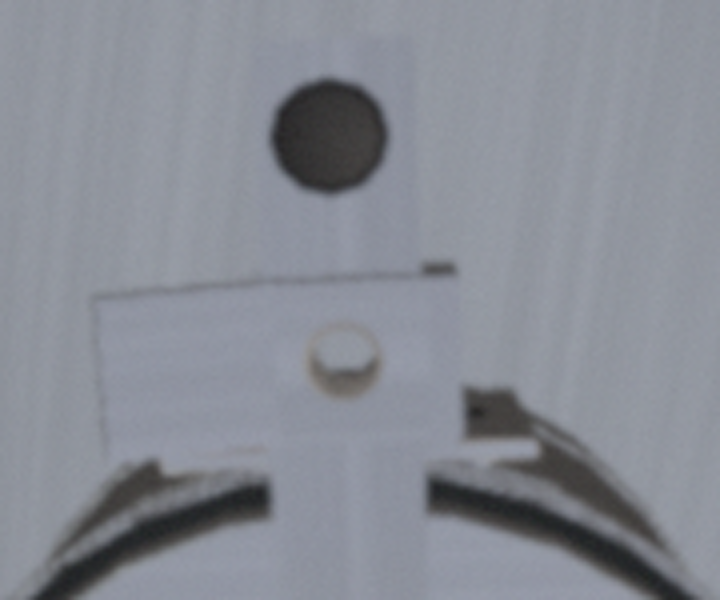

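The crop shows the keeper's hole at (344,360), which is (306,180) in the full picture, with the bar's hole lined up under it. Next is the pin.

```bash
python3 -m crank '[{"dp":[-0.0646,0.0243,0],"delta_rot":[0,0,0],"fingers":-0.06},{"dp":[-0.0646,0.0243,0],"delta_rot":[0,0,0],"fingers":-0.06},{"dp":[-0.0646,0.0243,0],"delta_rot":[0,0,0],"fingers":-0.06},{"dp":[-0.0646,0.0243,0],"delta_rot":[0,0,0],"fingers":-0.06},{"dp":[-0.0646,0.0243,0],"delta_rot":[0,0,0],"fingers":-0.06},{"dp":[0,0,0],"delta_rot":[0,0,0],"fingers":-0.06},{"dp":[0,0,0],"delta_rot":[0,0,0],"fingers":-0.06}]'
python3 - <<'E'
from h import *
m=manip.camera_model("wrist");p,d=manip.snapshot("wrist");np.savez("pics/w4.npz",p=p,d=d,**m)
cv2.imwrite("pics/w4.png",cv2.resize(p[180:380,200:440,::-1],None,fx=3,fy=3,interpolation=cv2.INTER_CUBIC))
E
```

```text
t: 8.67
tcp_pos: [0.6411, -0.1724, 0.2946]
tool_rot: [0.657, 0.754, 0.0, 0.0]
force: [-0.4, 0.2, -0.4]
finger_gap: 0.475
gripper_force: 0.0
```

View pics/w4.png

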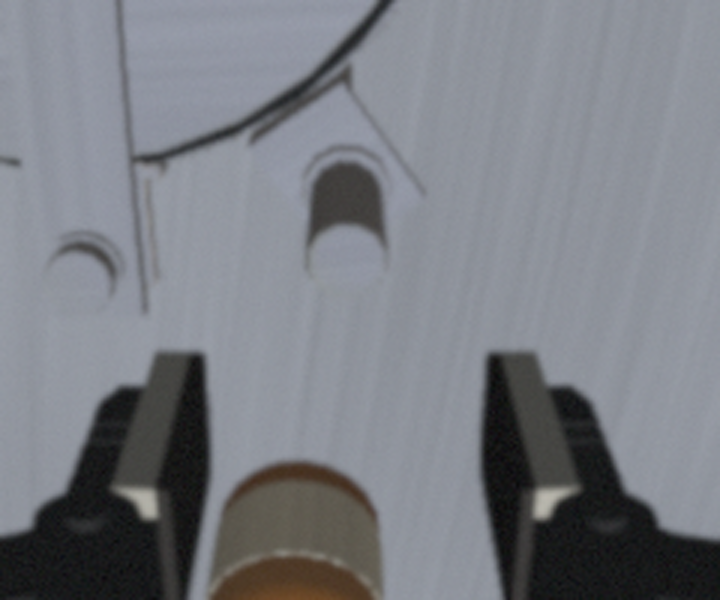

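The pin's grip top is at (346,258) in the crop and its flange near (345,180). The stud nut is at (80,275).

```bash
python3 - <<'E'
from h import *
m=dict(np.load("pics/w4.npz"));f=lambda u,v:(200+u/3,180+v/3)
T=manip.camera_model("top")
p=onz(m,*f(346,256),.172,True);print("pin top",p,"nut",onz(m,*f(80,277),.145,True),"flange",onz(m,*f(345,188),.132,True))
print("tri",tri(ray(m,*f(346,256),True),ray(T,385.3,209.2)))
goto([p[0],p[1],.2125],8)
E
```

```text
pin top [ 0.64111095 -0.17015976  0.172     ] nut [ 0.58554365 -0.19479585  0.145     ] flange [ 0.64109701 -0.17078191  0.132     ]
tri (array([ 0.64016678, -0.17367663,  0.16316224]), np.float64(0.0029813532344930486))
tcp [ 0.6402 -0.171   0.2946] yaw 7.99 z [-0.001  0.001 -1.   ] dp [0.0012 0.002  0.1642] rows 2.0 F [-0.   0.7 -0.3]
rot z -0.0 rows 1.0
```

```bash
python3 -m crank '[{"dp":[0.0012,0.001,0.05],"delta_rot":[0,0,0],"fingers":-0.06},{"dp":[0,0.001,0.05],"delta_rot":[0,0,0],"fingers":-0.06},{"dp":[0,0,0.04],"delta_rot":[0,0,0],"fingers":-0.06},{"dp":[0,0,0.0242],"delta_rot":[0,0,0],"fingers":-0.06},{"dp":[0,0,0],"delta_rot":[0,0,0],"fingers":-0.06},{"dp":[0,0,0],"delta_rot":[0,0,0],"fingers":-0.06}]'
python3 -m crank '[{"dp":[0,0,0],"delta_rot":[0,0,0],"fingers":-0.6},{"dp":[0,0,0],"delta_rot":[0,0,0],"fingers":-1},{"dp":[0,0,0],"delta_rot":[0,0,0],"fingers":-1},{"dp":[0,0,0],"delta_rot":[0,0,0],"fingers":-1},{"dp":[0,0,0],"delta_rot":[0,0,0],"fingers":-1},{"dp":[0,0,0],"delta_rot":[0,0,0],"fingers":-1},{"dp":[0,0,0],"delta_rot":[0,0,0],"fingers":-1},{"dp":[0,0,0],"delta_rot":[0,0,0],"fingers":-1}]' 40
```

```text
t: 9.22
tcp_pos: [0.6409, -0.1699, 0.2129]
tool_rot: [0.656, 0.755, -0.0, -0.001]
force: [0.3, 0.2, 0.3]
finger_gap: 0.469
gripper_force: 0.0
t: 9.88
tcp_pos: [0.6419, -0.1715, 0.215]
tool_rot: [0.656, 0.755, 0.001, 0.001]
force: [0.0, 0.7, 6.6]
finger_gap: 0.172
gripper_force: 39.2
```

```bash
python3 -m crank '[{"dp":[0,0,-0.01],"delta_rot":[0,0,0],"fingers":-1},{"dp":[0,0,-0.02],"delta_rot":[0,0,0],"fingers":-1},{"dp":[0,0,-0.02],"delta_rot":[0,0,0],"fingers":-1},{"dp":[0,0,-0.02],"delta_rot":[0,0,0],"fingers":-1},{"dp":[0,0,-0.03],"delta_rot":[0,0,0],"fingers":-1},{"dp":[0,0,-0.03],"delta_rot":[0,0,0],"fingers":-1},{"dp":[0,0,-0.03],"delta_rot":[0,0,0],"fingers":-1},{"dp":[0,0,0],"delta_rot":[0,0,0],"fingers":-1},{"dp":[0,0,0],"delta_rot":[0,0,0],"fingers":-1}]'
python3 - <<'E'
from h import *
goto([.5487,.0207,.2925],8)
m=manip.camera_model("wrist");p,d=manip.snapshot("wrist");np.savez("pics/w5.npz",p=p,d=d,**m)
cv2.imwrite("pics/w5.png",cv2.resize(p[180:380,200:440,::-1],None,fx=3,fy=3,interpolation=cv2.INTER_CUBIC))
E
```

```text
t: 10.63
tcp_pos: [0.6414, -0.1716, 0.2946]
tool_rot: [0.656, 0.755, 0.0, 0.001]
force: [-0.1, -0.1, -1.5]
finger_gap: 0.174
gripper_force: 39.0
tcp [ 0.6414 -0.1716  0.2946] yaw 7.98 z [ 0.003 -0.001 -1.   ] dp [ 0.4065 -0.1303  0.0033] rows 6.0 F [-0.1 -0.1 -1.5]
rot z -0.0001 rows 1.0
```

View pics/w5.png

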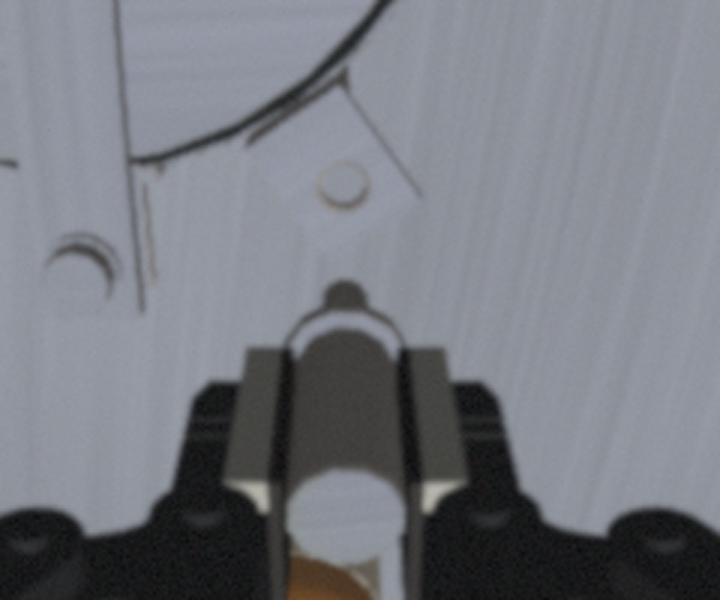

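The pin hangs upright, with its tip at (345,292) and its top at (347,517) in the crop. The empty eye hole is at (343,187).

```bash
python3 - <<'E'
from h import *
m=dict(np.load("pics/w5.npz"));f=lambda u,v:(200+u/3,180+v/3)
t=onz(m,*f(347,517),.2516,True);print("pin grip top",t,"eye",onz(m,*f(343,186),.128,True),"tip",onz(m,*f(345,292),.185,True))
s=manip.sense();off=t[:2]-s["tcp_pos"][:2];print("off",off)
E
```

```text
pin grip top [ 0.64161745 -0.17105971  0.2516    ] eye [ 0.64139015 -0.1712065   0.128     ] tip [ 0.64159545 -0.17093835  0.185     ]
off [0.00080233 0.00023331]
```

```bash
python3 -m crank '[{"dp":[0.0678,-0.0217,0],"delta_rot":[0,0,0],"fingers":-1},{"dp":[0.0678,-0.0217,0],"delta_rot":[0,0,0],"fingers":-1},{"dp":[0.0678,-0.0217,0],"delta_rot":[0,0,0],"fingers":-1},{"dp":[0.0678,-0.0217,0],"delta_rot":[0,0,0],"fingers":-1},{"dp":[0.0678,-0.0217,0],"delta_rot":[0,0,0],"fingers":-1},{"dp":[0.0678,-0.0217,0],"delta_rot":[0,0,0],"fingers":-1},{"dp":[0,0,0.04],"delta_rot":[0,0,0],"fingers":-1},{"dp":[0,0,0],"delta_rot":[0,0,0],"fingers":-1},{"dp":[0,0,0],"delta_rot":[0,0,0],"fingers":-1}]'
python3 - <<'E'
from h import *
goto([.5487,.0207,.2925],8)
m=manip.camera_model("wrist");p,d=manip.snapshot("wrist");np.savez("pics/w6.npz",p=p,d=d,**m)
cv2.imwrite("pics/w6.png",cv2.resize(p[200:380,220:420,::-1],None,fx=3.3,fy=3.3,interpolation=cv2.INTER_CUBIC))
E
```

```text
t: 11.43
tcp_pos: [0.5475, 0.0213, 0.2718]
tool_rot: [0.656, 0.755, -0.001, -0.001]
force: [-0.3, 0.0, -0.8]
finger_gap: 0.171
gripper_force: 39.1
tcp [0.5475 0.0213 0.2718] yaw 8.03 z [-0.004  0.    -1.   ] dp [-0.0016  0.0021 -0.0415] rows 1.0 F [-0.3  0.  -0.8]
rot z 0.0001 rows 1.0
```

View pics/w6.png

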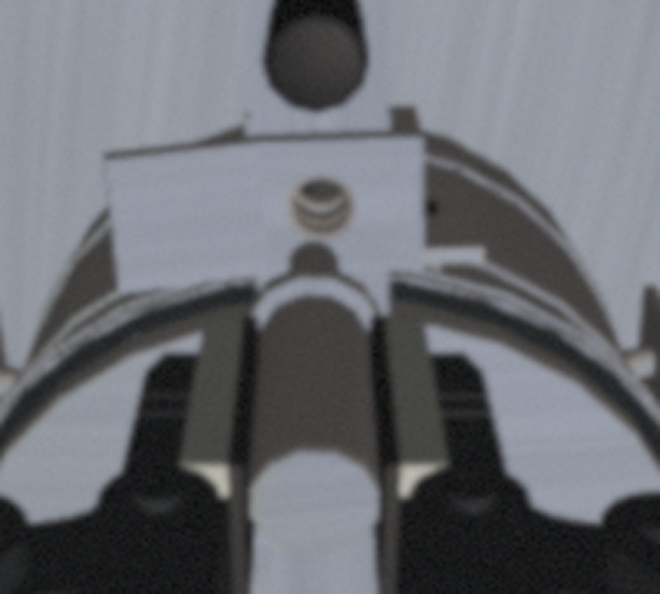

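The keeper's hole is at (321,207) in the crop and the pin tip is just below it at (313,258), slightly left of the hole.

```bash
python3 - <<'E'
from h import *
m=dict(np.load("pics/w6.npz"));f=lambda u,v:(220+u/3.3,200+v/3.3)
h=onz(m,*f(321,207),.137,True);t=onz(m,*f(315,500),.2288,True);tip=onz(m,*f(313,256),.163,True)
w=dict(np.load("pics/w3.npz"))
print("hole",h,"tri with w3",tri(ray(m,*f(321,207),True),ray(w,306,180,True)),"grip top",t,"tip",tip,"knob",onz(m,*f(316,58),.169,True))
s=manip.sense();print(s["tcp_pos"])
goto([h[0]-.0002,h[1]-.0002,.24],8)
E
```

```text
hole [0.54854484 0.02031066 0.137     ] tri with w3 (array([0.54860978, 0.0206467 , 0.13774759]), np.float64(0.00022970101775286812)) grip top [0.54728195 0.02232187 0.2288    ] tip [0.54686567 0.02236986 0.163     ] knob [0.54250934 0.05671983 0.169     ]
[0.54852442 0.02062495 0.27251794]
tcp [0.5485 0.0206 0.2725] yaw 7.96 z [-0.001 -0.    -1.   ] dp [-0.001  -0.0004  0.065 ] rows 1.0 F [ 0.   0.5 -1.1]
rot z -0.0001 rows 1.0
```

```bash
python3 -m crank '[{"dp":[-0.0018,0.0002,0.02],"delta_rot":[0,0,0],"fingers":-1},{"dp":[0,0,0.019],"delta_rot":[0,0,0],"fingers":-1},{"dp":[0,0,0],"delta_rot":[0,0,0],"fingers":-1},{"dp":[0,0,0],"delta_rot":[0,0,0],"fingers":-1},{"dp":[0,0,0],"delta_rot":[0,0,0],"fingers":-1}]' | grep -E "pos|force"
python3 -m crank '[{"dp":[0,0,0.005],"delta_rot":[0,0,0],"fingers":-1},{"dp":[0,0,0.005],"delta_rot":[0,0,0],"fingers":-1},{"dp":[0,0,0],"delta_rot":[0,0,0],"fingers":-1},{"dp":[0,0,0],"delta_rot":[0,0,0],"fingers":-1}]' | grep -E "pos|force"
python3 -m crank '[{"dp":[0,0,0.004],"delta_rot":[0,0,0],"fingers":-1},{"dp":[0,0,0],"delta_rot":[0,0,0],"fingers":-1}]' | grep -E "pos|force"
```

```text
tcp_pos: [0.5487, 0.0197, 0.2533]
force: [0.3, -0.4, -0.5]
gripper_force: 39.1
tcp_pos: [0.5485, 0.0202, 0.2485]
force: [-0.1, -0.1, -0.4]
gripper_force: 39.1
tcp_pos: [0.5484, 0.0203, 0.2464]
force: [-0.3, 0.5, -1.3]
gripper_force: 39.1
```

```bash
python3 -m crank '[{"dp":[0,0,0.005],"delta_rot":[0,0,0],"fingers":-1},{"dp":[0,0,0],"delta_rot":[0,0,0],"fingers":-1}]' | grep -E "pos|force"
python3 -m crank '[{"dp":[0,0,0.005],"delta_rot":[0,0,0],"fingers":-1},{"dp":[0,0,0],"delta_rot":[0,0,0],"fingers":-1}]' | grep -E "pos|force"
python3 -m crank '[{"dp":[0,0,0.004],"delta_rot":[0,0,0],"fingers":-1},{"dp":[0,0,0],"delta_rot":[0,0,0],"fingers":-1}]' | grep -E "pos|force"
```

```text
tcp_pos: [0.5484, 0.0202, 0.2437]
force: [-0.0, 0.1, -1.2]
gripper_force: 39.1
tcp_pos: [0.5483, 0.0202, 0.2411]
force: [-0.3, 0.3, -1.0]
gripper_force: 39.1
tcp_pos: [0.5484, 0.0202, 0.2392]
force: [-0.1, -0.2, -1.2]
gripper_force: 39.1
```

Going in freely, so I'll continue.

```bash
python3 -m crank '[{"dp":[0,0,0.005],"delta_rot":[0,0,0],"fingers":-1},{"dp":[0,0,0.005],"delta_rot":[0,0,0],"fingers":-1},{"dp":[0,0,0],"delta_rot":[0,0,0],"fingers":-1}]' | grep -E "pos|force"
python3 -m crank '[{"dp":[0,0,0.005],"delta_rot":[0,0,0],"fingers":-1},{"dp":[0,0,0.005],"delta_rot":[0,0,0],"fingers":-1},{"dp":[0,0,0],"delta_rot":[0,0,0],"fingers":-1}]' | grep -E "pos|force"
python3 -m crank '[{"dp":[0,0,0.005],"delta_rot":[0,0,0],"fingers":-1},{"dp":[0,0,0],"delta_rot":[0,0,0],"fingers":-1}]' | grep -E "pos|force"
```

```text
tcp_pos: [0.5483, 0.0202, 0.234]
force: [-0.9, -0.1, -0.8]
gripper_force: 39.1
tcp_pos: [0.5483, 0.0202, 0.229]
force: [0.0, 0.9, -0.4]
gripper_force: 39.1
tcp_pos: [0.5484, 0.0202, 0.2267]
force: [-0.3, -0.6, -1.4]
gripper_force: 39.1
```

```bash
python3 -m crank '[{"dp":[0,0,0.003],"delta_rot":[0,0,0],"fingers":-1},{"dp":[0,0,0],"delta_rot":[0,0,0],"fingers":-1}]' | grep -E "pos|force"
python3 -m crank '[{"dp":[0,0,0.003],"delta_rot":[0,0,0],"fingers":-1},{"dp":[0,0,0],"delta_rot":[0,0,0],"fingers":-1}]' | grep -E "pos|force"
```

```text
tcp_pos: [0.5485, 0.0202, 0.2253]
force: [0.1, -0.1, -1.3]
gripper_force: 39.1
tcp_pos: [0.5486, 0.0202, 0.224]
force: [1.3, -0.6, -0.6]
gripper_force: 39.3
```

```bash
python3 -m crank '[{"dp":[0,0,0.002],"delta_rot":[0,0,0],"fingers":-1},{"dp":[0,0,0],"delta_rot":[0,0,0],"fingers":-1}]' | grep -E "pos|force"
python3 -m crank '[{"dp":[0,0,0.002],"delta_rot":[0,0,0],"fingers":-1},{"dp":[0,0,0],"delta_rot":[0,0,0],"fingers":-1}]' | grep -E "pos|force"
```

```text
tcp_pos: [0.5486, 0.0202, 0.2239]
force: [-1.6, -0.3, 5.3]
gripper_force: 39.8
tcp_pos: [0.5487, 0.0202, 0.2238]
force: [-3.3, 0.6, 10.1]
gripper_force: 40.4
```

The pin is seated: the force builds while TCP z stays at 0.224. Now release and retreat.

```bash
python3 -m crank '[{"dp":[0,0,-0.004],"delta_rot":[0,0,0],"fingers":-1},{"dp":[0,0,0],"delta_rot":[0,0,0],"fingers":-0.4},{"dp":[0,0,0],"delta_rot":[0,0,0],"fingers":-0.06},{"dp":[0,0,0],"delta_rot":[0,0,0],"fingers":-0.06},{"dp":[0,0,0],"delta_rot":[0,0,0],"fingers":-0.06},{"dp":[0,0,-0.02],"delta_rot":[0,0,0],"fingers":-0.06},{"dp":[0,0,-0.06],"delta_rot":[0,0,0],"fingers":-0.06},{"dp":[0,0,-0.06],"delta_rot":[0,0,0],"fingers":-0.06},{"dp":[0,0,0],"delta_rot":[0,0,0],"fingers":-0.06},{"dp":[0,0,0],"delta_rot":[0,0,0],"fingers":-0.06},{"dp":[0,0,0],"delta_rot":[0,0,0],"fingers":-0.06}]'
python3 - <<'E'
from h import *
m=manip.camera_model("wrist");p,d=manip.snapshot("wrist");np.savez("pics/w7.npz",p=p,d=d,**m)
# grip top: depth check around the expected pixel of (hole, z=.181)
Ri=R.from_quat(m["attitude"]).inv()
def proj(P):
    c=Ri.apply(np.array(P)-m["origin"]);th=np.arctan2(np.hypot(c[0],c[1]),-c[2]);a=np.arctan2(-c[1],c[0])
    return m["cx"]+m["fx"]*th*np.cos(a),m["cy"]+m["fy"]*th*np.sin(a),-c[2]
for z in(.181,.187):
    u,v,e=proj([.5486,.0205,z]);print(u,v,"exp depth",e,"seen",np.median(d[int(v)-2:int(v)+3,int(u)-2:int(u)+3]))
u,v,e=proj([.5425,.0565,.169]);print("knob",u,v,e,np.median(d[int(v)-2:int(v)+3,int(u)-2:int(u)+3]),p[int(v),int(u)])
E
```

```text
t: 15.15
tcp_pos: [0.5483, 0.0202, 0.2943]
tool_rot: [0.656, 0.755, 0.0, 0.0]
force: [-0.6, -0.5, 0.3]
finger_gap: 0.472
gripper_force: 0.0
315.75202234078733 275.4706739607228 exp depth 0.20087385100904137 seen 0.20059222
315.7868251566493 280.19470572390804 exp depth 0.19520022629047043 seen 0.20143496
knob 313.75494267958254 204.52143284839656 0.20034724259691034 0.20017509 [62 59 62]
```

```bash
python3 -c "
from station import manip
print(manip.sign_off())"
```

```text
the job is handed in; nothing more can be done
None
```

The lid is locked and the job is handed in: the bar is home against the keeper's stop, the pin is seated through the keeper and bar (grip top measured at about 181 mm), and the arm is clear; sign-off returned no verdict.

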